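# Bleed a camp-stove tank before it is packed

## Task

The red camp-stove tank must go into the aid parcel without pressure. Unscrew the tiny knurled brass lock nut on its valve (anticlockwise from above) until it is fully up at the end of its thread, then press the freed steel valve pin all the way down to its stop, hold it there for about a second and let it spring back. Be gentle: the valve stem must not be bent sideways, and not pushed or pulled along its length with more than about 12 N, and the other goods stay where they are.

Things in the scene. Friction and masses are not known exactly. Their poses are not given: they have to be found in the camera images.
- tank: red round steel tank, 116 mm across, fixed on a plywood board 200 x 280 x 12 mm, with a brass pump and a gauge on its sides. Origin on the tank's axis at the board's underside, z up; the board spans -100 to 100 mm along x, -100 to 180 mm along y. The tank's flat top is 102 mm above the origin. It cannot move
- valve_foot (a point): middle of the valve on the tank's flat top, 25 mm from the axis along the tank's +x. Straight above it: brass boss 22 mm across, 7 mm high; rubber sleeve 15 mm across; brass stem 9 mm across; nut; steel pin through the nut. How far the stem stands out differs and is not measured, so feel for it: its upper end (the nut's seat) is 19 to 37 mm above this point. The unpressed pin's tip is 24 mm above the seat
- nut (a joint): turn of the knurled brass nut (14 mm across, 10 mm high), rad: 0 tight on its seat, 4.0 upper stop, growing anticlockwise from above; starts at 0 to 0.5; stays where left (0.04 Nm friction). It climbs the pin 1.5 mm per rad: underside 0.3 mm + 1.5 mm per rad above the seat. It cannot come off. Held at one height while turned, it pushes the pin down instead
- pin (a joint): how far the steel valve pin (flat tip 7 mm across) is pressed down, m: 0 up, 0.006 bottom stop; spring 2.4 N at the top, 7.2 N at the bottom. The nut rides on the pin, so the pin goes down only by the gap between nut and seat: under 0.5 mm with the nut tight. With the nut at its upper stop, 7.7 mm of pin stand out above it
- stem_sink (a joint): how far the stem with all it carries has sunk on its rubber foot, m: 0 unloaded, positive down, negative when pulled up; it gives 1 mm per 5 N of push or pull and springs back. The bottomed pin and the tight nut hand the push on to it
- lean_x (a joint): sideways lean of the valve stem about the tank's x axis, rad, 0 straight. The stem pivots in its rubber foot 18 mm below the seat and springs back (about 2.5 Nm per rad, some 4 to 5 N per mm at the nut)
- lean_y (a joint): sideways lean of the valve stem about the tank's y axis, in rad, 0 is straight; a spring brings it back
- candle_tin: plain closed metal candle tin, 60 mm across, 45 mm high, on the shipping board; origin at the centre of its underside
- candle_jar: amber candle jar with green cap, 56 mm across, 70 mm high, on the shipping board; origin at the centre of its underside
- milk_can: food can with a blue label, 72 mm across, 85 mm high, left of the board; origin at the centre of its underside
- meat_can: low food can with a yellow label, 84 mm across, 65 mm high, right of the board; origin at the centre of its underside
- tape_roll: roll of brown packing tape lying flat, 92 mm across, 48 mm high, right of the board; origin at the centre of its underside
- syrup_bottle: green bottle with white cap, 60 mm across, 160 mm high, right of the board; origin at the centre of its underside
- bowl_lid: yellow plastic disc lid, 90 mm across, 18 mm high, left of the board; origin at the centre of its underside

How it is judged (in metres and radians):
On the way, in this order (a step that is already met when the one before it is completed fails the run):
1. the nut is unscrewed to the end of its thread (3.4 rad or more of 4.0) with the pin not pressed (less than 3 mm) (value of joint nut above 3.4 rad and value of joint pin below 0.003 m), for 0.1 s.
2. the pin is held down 5 mm or more for 0.7 s (value of joint pin above 0.005 m and value of joint nut above 3.4 rad), for 0.7 s.
At the end, for the whole second after the job is handed in: The nut is still up (3.3 rad or more), the pin has sprung back (pressed less than 1 mm), the stem stands unloaded and straight again (sunk or raised less than 1 mm, lean below 0.05 rad) and every bystander is within 25 mm of where it stood (value of joint nut above 3.3 rad and value of joint each of pin, stem_sink below 0.001 m and value of joint stem_sink above -0.001 m and value of joint lean_x between -0.05 and 0.05 rad and value of joint lean_y between -0.05 and 0.05 rad and distance of each of candle_tin, candle_jar, milk_can, meat_can, tape_roll, syrup_bottle, bowl_lid from where it was at the start of the episode below 0.025 m); the robot touches nothing.
It fails at once if the valve is pushed down or pulled up so hard (16 N) that the stem sinks or rises 3.2 mm on its rubber foot (value of joint stem_sink above 0.0032 m or value of joint stem_sink below -0.0032 m).
It fails at once if the valve stem is bent more than 0.14 rad sideways (value of joint any of lean_x, lean_y above 0.14 rad or value of joint any of lean_x, lean_y below -0.14 rad).
It fails at once if a bystander is moved more than 25 mm (distance of any of candle_tin, candle_jar, milk_can, meat_can, tape_roll, syrup_bottle, bowl_lid from where it was at the start of the episode above 0.025 m).
It also fails if it takes over 64 s, if anything falls off the work surface, if the arm or the gripper's body presses on something with over 40 N, if the wrist force passes 120 N, or if a joint passes its speed limit or range.

## Robot

A 6-joint arm with a two-finger parallel gripper is mounted at the origin on the work surface. World frame = base frame: x ahead of the robot, y to its left, z up, the work surface at z = 0. Lengths are in mm, angles in degrees, forces in N, time in s.
With the tool pointing down it reaches from about 300 to 850 mm from the base axis. Payload 4.2 kg.
Tool frame: the origin (TCP) lies at the very end of the fingers, on their centre line; the grasp point (between the pads) lies 19 mm behind it (hold_point_z is the z of the grasp point in the tool frame, in mm); z points along the fingers, y is the direction in which the jaws open and shut (so a half turn about z gives the same grasp; the last joint's range is limited). The gripper opens to 91 mm and grips with 3 to 60 N. Pads are 32 mm wide; open, the fingers measure 118 mm over their backs; the gripper's body (76 mm by 178 mm) begins 60 mm behind the grasp point.
Start: joints at [-77.407, 18.312, 89.639, -0, 72.044, -1.146], TCP at [136.569, -558.562, 213.976] pointing down, gripper open.
Joint ranges: [-177.97, 177.97], [-48.28, 115.42], [12.27, 149.76], [-77.06, 257.06], [2.81, 150.46], [-146.56, 146.56]. Speed limits (degrees/s): [147.25, 147.25, 180, 180, 180, 180].

## Interface

Orientations are given as [roll, pitch, yaw] about the fixed x, y, z axes, in that order (R = Rz(yaw) Ry(pitch) Rx(roll)).
In Python, from workcell import state, grab_frame, job_done, hold_point_z gives the robot as it stands. The module is installed in compiled form; this text tells all that it offers.
- The arm moves only by the shell command python3 -m creep 'ROWS' [FORCE]. ROWS is JSON, a list of rows, each a list of 7 numbers: the closure, from 0 (fully open) to 1 (shut), then the shift along the tool's x, y, z in mm, then the turn, a rotation vector about the tool's x, y, z in degrees. A call has 1 to 5 rows; each row shifts and turns the commanded pose from where the row before left it, along the tool's axes as they then stand; what a row does not reach is not made up. A row lasts 1/8 s, in which the tool goes at most 62.5 mm and 10.7 degrees, less where a joint would pass 70% of its speed; a pose out of reach is approached as far as the arm can. A call is refused whole if a number of a shift passes 62.5 or a number of a turn 10.7, either way. A call with a gripper value outside its range is refused whole. The fingers move at their own pace and stop on an object; FORCE is the grip in N (left out, the last holds). Time passes only in rows, so rows that do not move let the fingers close. It gives the time, the measured TCP pose, the force and the opening at its end, in the units of the state.
- state(): the state, without advancing time (a new reading comes with each control period).
- grab_frame(name): name is "side" or "top" or "wrist"; returns a dict with "frame" (400x640x3 uint8, red, green, blue), "fx", "fy", "cx", "cy" (pixels), "view" (4x4, takes a point from world to camera coordinates). Camera axes: x right, y down, z forward; pixel columns grow to the right and rows downward; lengths in mm; the calibration is good to about 2 mm. A picture is of the moment at which its call begins. There is no depth.
- job_done(): hands the job in, once; it reports no verdict.
The state is a dict: "time_s": time; "qpos": joint angles; "qvel": joint speeds; "effort": joint torques, N m; "ee_pos": TCP position; "ee_rot": TCP orientation; "force": force on the tool from outside, world axes, zero at the start; "torque": the same for the moment, N m; "gripper_width": finger opening in mm.
Only numpy, scipy, OpenCV 4.12 (cv2) and the standard library are available. Lean on these libraries where they do the work, as an engineer would, in place of code of your own. Each camera call takes 0.05 s, during which the arm holds its last target.

## Working session

There is one attempt and no reset: what is moved stays moved. The work goes in short steps, Python scripts to look and compute and a shell command to move; the robot and the scene stay as the last step left them, time stands still between calls to the robot, and variables do not carry over. Pictures are saved under pics/ and viewed, and the job is handed in when it is done.

```bash
mkdir -p pics; ls
python3 - <<'E'
from workcell import state, grab_frame, hold_point_z
import cv2
print(state()); print(hold_point_z)
for n in ("side","top","wrist"):
    f=grab_frame(n); cv2.imwrite(f"pics/{n}0.png",f["frame"][:,:,::-1]); print(n,f["fx"],f["fy"],f["cx"],f["cy"]); print(f["view"])
E
```

```text
pics
{'time_s': 0.0, 'qpos': array([-7.74056283e+01,  1.83507791e+01,  8.97077447e+01, -1.42708670e-03,
        7.20430687e+01, -1.14406133e+00]), 'qvel': array([-0.05183618,  0.02874451,  0.16616931,  0.04328194, -0.14815985,
       -0.00369651]), 'effort': array([-3.33490880e-04, -4.12462842e+01, -2.31976354e+01,  7.28317956e-02,
        4.57170547e-02, -1.55595626e-04]), 'ee_pos': array([ 136.45550381, -558.04428373,  213.11985046]), 'ee_rot': array([-1.79898401e+02, -6.71910611e-04,  1.37388736e+01]), 'force': array([ 0.2028369, -0.3481257,  0.2126015]), 'torque': array([-0.01075829,  0.02072818, -0.05271296]), 'gripper_width': 91.23746859611667}
-18.8
side 451.09349558557676 451.09349558557676 318.18546348432335 203.79161867219145
[[-8.01450441e-01 -5.98053888e-01 -2.95604036e-03  4.39707529e+02]
 [-3.81130506e-01  5.14548532e-01 -7.68101129e-01  2.69702302e+02]
 [ 4.60886893e-01 -6.14468352e-01 -6.40321729e-01  1.13413610e+03]
 [ 0.00000000e+00  0.00000000e+00  0.00000000e+00  1.00000000e+00]]
top 520.1034335180287 520.1034335180287 319.2974622869732 201.1006456610622
[[ 8.73332330e-03 -9.99927146e-01 -8.33257552e-03 -1.60206789e+01]
 [-9.98998401e-01 -8.35889995e-03 -4.39582025e-02  5.26526582e+02]
 [ 4.38853488e-02  8.70813082e-03 -9.98998621e-01  1.42729765e+03]
 [ 0.00000000e+00  0.00000000e+00  0.00000000e+00  1.00000000e+00]]
wrist 295.3497295277706 295.3497295277706 320.8611126516755 204.18921762466917
[[ 2.37840195e-01 -9.71304011e-01 -7.48775413e-04 -5.73832162e+02]
 [-9.33309473e-01 -2.28749959e-01  2.76779486e-01 -3.09310621e+01]
 [-2.69008307e-01 -6.51304477e-02 -9.60933169e-01  3.90718432e+02]
 [ 0.00000000e+00  0.00000000e+00  0.00000000e+00  1.00000000e+00]]
```

View pics/side0.png

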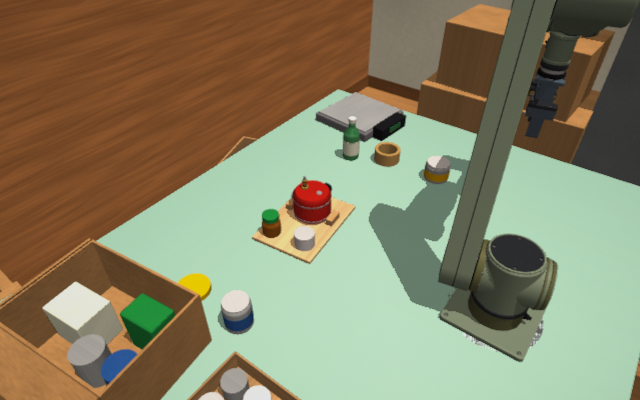

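View pics/top0.png

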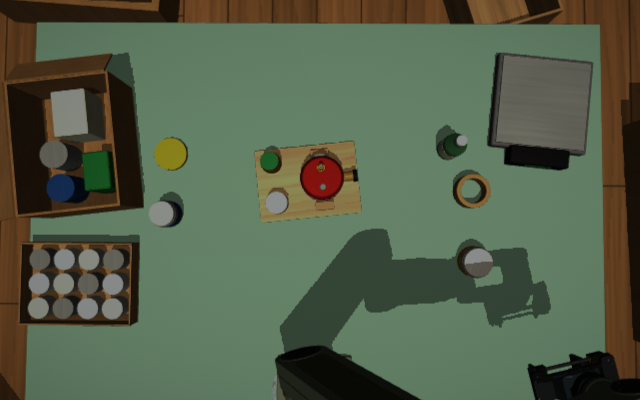

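Run:
```python
import cv2
import numpy as np
t=cv2.imread("pics/top0.png")[130:230,245:375]; cv2.imwrite("pics/topz.png",cv2.resize(t,None,fx=6,fy=6,interpolation=cv2.INTER_CUBIC))
s=cv2.imread("pics/side0.png")[165:265,245:365]; cv2.imwrite("pics/sidez.png",cv2.resize(s,None,fx=6,fy=6,interpolation=cv2.INTER_CUBIC))
```

```text
(no output)
```

View pics/topz.png

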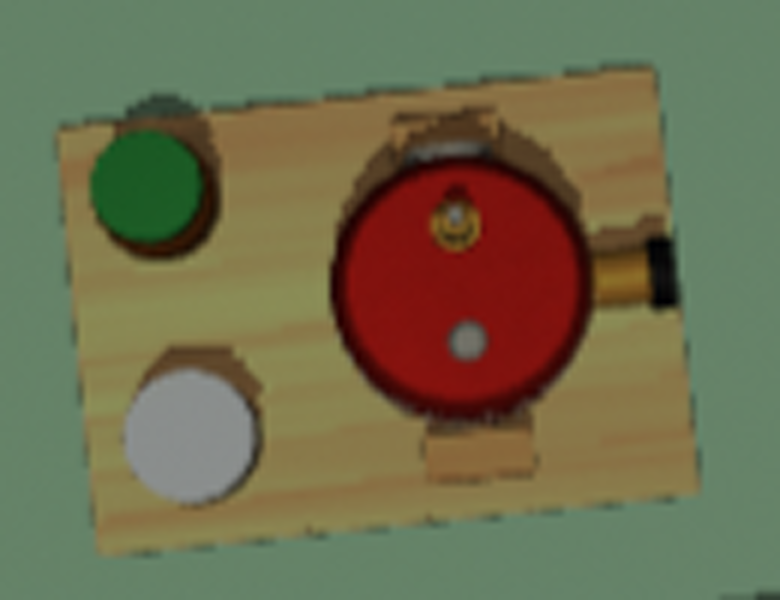

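View pics/sidez.png

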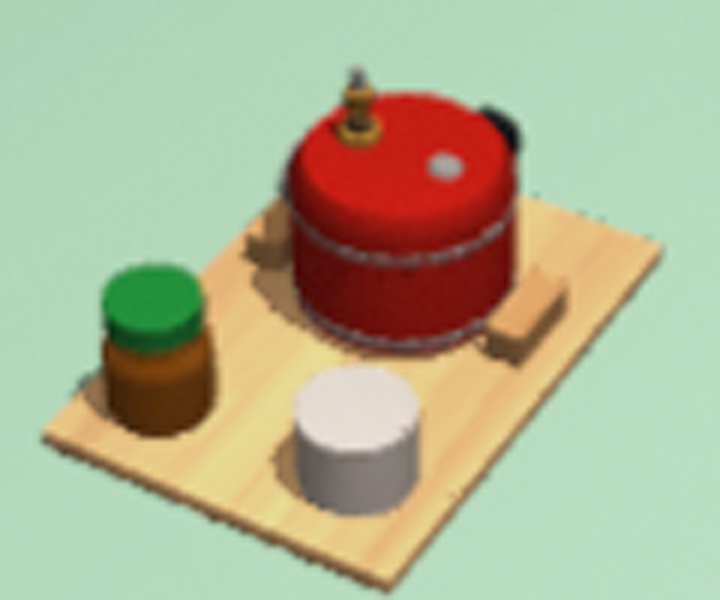

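```bash
cat > h.py <<'E'
import numpy as np, cv2
from workcell import state, grab_frame
def ray(f,u,v):
    V=np.array(f["view"]);R=V[:3,:3];c=-R.T@V[:3,3]
    d=R.T@np.array([(u-f["cx"])/f["fx"],(v-f["cy"])/f["fy"],1]);return c,d/np.linalg.norm(d)
def onz(f,u,v,z):
    c,d=ray(f,u,v);return c+d*(z-c[2])/d[2]
def tri(rs):
    A=np.zeros((3,3));b=np.zeros(3)
    for c,d in rs:
        P=np.eye(3)-np.outer(d,d);A+=P;b+=P@c
    p=np.linalg.solve(A,b);return p,[np.linalg.norm((np.eye(3)-np.outer(d,d))@(p-c)) for c,d in rs]
def proj(f,p):
    q=(np.array(f["view"])@np.append(p,1))[:3];return np.array([f["fx"]*q[0]/q[2]+f["cx"],f["fy"]*q[1]/q[2]+f["cy"]])
E
python3 - <<'E'
from h import *
t=grab_frame("top");s=grab_frame("side")
T=lambda u,v:(245+(u+.5)/6-.5,130+(v+.5)/6-.5)
S=lambda u,v:(245+(u+.5)/6-.5,165+(v+.5)/6-.5)
cs=[onz(t,*T(*p),12)[:2] for p in [(60,125),(655,67),(700,490),(100,553)]]
print(cs)
TL,TR,BR,BL=cs
ey=((TL-TR)+(BL-BR));L=np.linalg.norm(ey)/2;ey/=np.linalg.norm(ey);ex=((TL-BL)+(TR-BR));W=np.linalg.norm(ex)/2;ex/=np.linalg.norm(ex)
print(L,W,np.degrees(np.arctan2(-ey[0],ey[1])),np.degrees(np.arctan2(ex[1],ex[0])))
c=sum(cs)/4; yaw=(np.arctan2(-ey[0],ey[1])+np.arctan2(ex[1],ex[0]))/2
ex=np.array([np.cos(yaw),np.sin(yaw)]);ey=np.array([-ex[1],ex[0]])
ax=c-40*ey;print("axis from board",ax,"valve",ax+25*ex)
hsv=cv2.cvtColor(t["frame"],cv2.COLOR_RGB2HSV)
m=((hsv[...,0]<5)|(hsv[...,0]>175))&(hsv[...,1]>180)&(hsv[...,2]>90)
m=m.astype(np.uint8)*255;n,l,st,ce=cv2.connectedComponentsWithStats(m);i=1+np.argmax(st[1:,4]);cn,_=cv2.findContours((l==i).astype(np.uint8),0,1)
(u,v),r=cv2.minEnclosingCircle(cn[0]);print(u,v,r,"axis from red",onz(t,u,v,95))
for a,b in [((456,213),(357,74)),((456,227),(358,98)),((456,228),(359,135))]: print(tri([ray(t,*T(*a)),ray(s,*S(*b))]))
E
```

```text
[array([666.1629074, 169.6314671]), array([ 695.23968984, -105.76922445]), array([ 499.54146287, -127.60757579]), array([468.1695418 , 148.37530889])]
277.3436018231845 198.02159403379298 6.256405259444341 6.246874685352914
axis from board [586.63421358 -18.60463493] valve [611.48554412 -15.88225174]
321.4715270996094 177.0159149169922 19.474464416503906 axis from red [585.96636377 -17.37244985  95.        ]
(array([611.83250564, -15.22220216, 140.93407697]), [np.float64(0.21745884847694896), np.float64(0.21745884847692223)])
(array([608.70437457, -14.23440455, 127.95255291]), [np.float64(1.4430500405965707), np.float64(1.443050040596687)])
(array([610.15124048, -14.58248857, 104.01007861]), [np.float64(0.5586603688703318), np.float64(0.5586603688703573)])
```

```bash
python3 -m creep '[[0,49,-34.5,-8,0,0,0],[0,49,-34.5,-8,0,0,0],[0,49,-34.5,-8,0,0,0],[0,49,-34.5,-8,0,0,0],[0,49,-34.5,-8,0,0,0]]' 10; python3 -m creep '[[0,49,-34.5,0,0,0,0],[0,49,-34.5,0,0,0,0],[0,49,-34.5,0,0,0,0],[0,49,-34.5,0,0,0,0],[0,49,-34.5,0,0,0,0]]'; python3 -m creep '[[0,49,-34.5,0,0,0,0],[0,30,-20,0,0,0,0],[0,0,0,0,0,0,0],[0.6,0,0,0,0,0,0]]'
```

```text
time_s: 0.88
ee_pos: [334.6, -331.3, 254.3]
ee_rot: [180.0, -0.0, 13.7]
force: [1.4, -0.5, 1.0]
gripper_width: 91.1
time_s: 1.5
ee_pos: [531.7, -105.4, 254.0]
ee_rot: [180.0, -0.0, 13.8]
force: [0.5, -0.6, -0.4]
gripper_width: 91.2
time_s: 2.0
ee_pos: [593.8, -35.7, 253.6]
ee_rot: [180.0, 0.1, 13.7]
force: [-0.0, 0.9, 0.0]
gripper_width: 83.9
```

```bash
python3 -m creep '[[0.6,21.5,-15.5,50,0,0,0],[0.6,0,0,0,0,0,10],[0.6,0,0,0,0,0,10],[0.6,0,0,0,0,0,10],[0.6,0,0,0,0,0,10]]'; python3 -m creep '[[0.6,0,0,0,0,0,10],[0.6,0,0,0,0,0,0],[0.6,0,0,0,0,0,0]]'
python3 - <<'E'
from h import *
f=grab_frame("wrist");print(state()["ee_pos"],state()["qpos"],f["view"])
cv2.imwrite("pics/w1.png",f["frame"][:,:,::-1]);
for p in [(611,-15.5,102),(611,-15.5,145)]: print(proj(f,p))
f=grab_frame("side");cv2.imwrite("pics/s1.png",cv2.resize(f["frame"][130:230,260:380,::-1],None,fx=5,fy=5))
E
```

```text
time_s: 2.62
ee_pos: [610.8, -16.7, 204.3]
ee_rot: [180.0, -0.0, -26.7]
force: [0.3, -0.2, 0.4]
gripper_width: 37.2
time_s: 3.0
ee_pos: [611.2, -16.0, 204.2]
ee_rot: [180.0, -0.0, -36.2]
force: [0.8, 1.2, 0.2]
gripper_width: 36.3
[611.30086718 -15.75896922 204.12283123] [-2.54960348e+00  2.19516509e+01  8.55456283e+01 -8.96407267e-03
  7.24961657e+01  1.23650964e+02] [[-5.90090437e-01 -8.07337079e-01  3.40515915e-04  3.48259350e+02]
 [-7.75907713e-01  5.67234849e-01  2.76064934e-01  4.54806028e+02]
 [-2.23070610e-01  1.62639069e-01 -9.61138927e-01  5.20489824e+02]
 [ 0.00000000e+00  0.00000000e+00  0.00000000e+00  1.00000000e+00]]
[321.13450547 204.28595234]
[321.19898388 218.77180725]
```

View pics/w1.png

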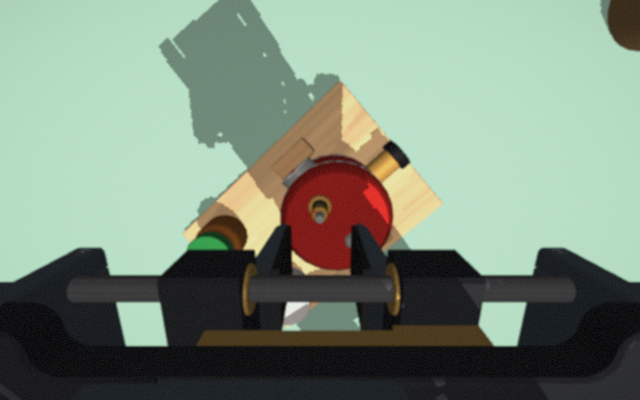

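View pics/s1.png

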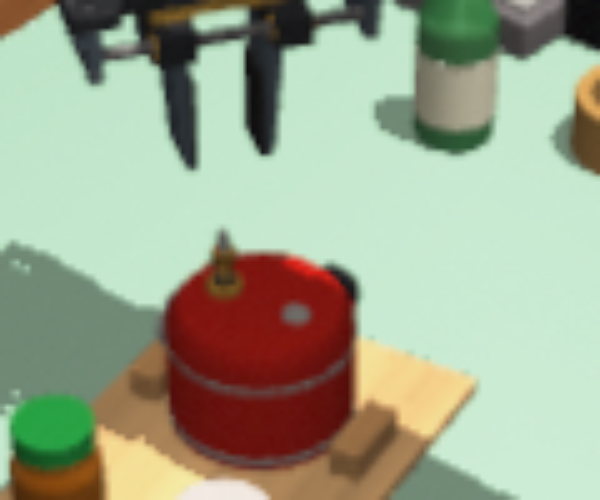

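Run:
```python
import cv2
a=cv2.imread("pics/w1.png")[180:240,280:360]; cv2.imwrite("pics/w1z.png",cv2.resize(a,None,fx=10,fy=10,interpolation=cv2.INTER_NEAREST))
```

```text
(no output)
```

View pics/w1z.png

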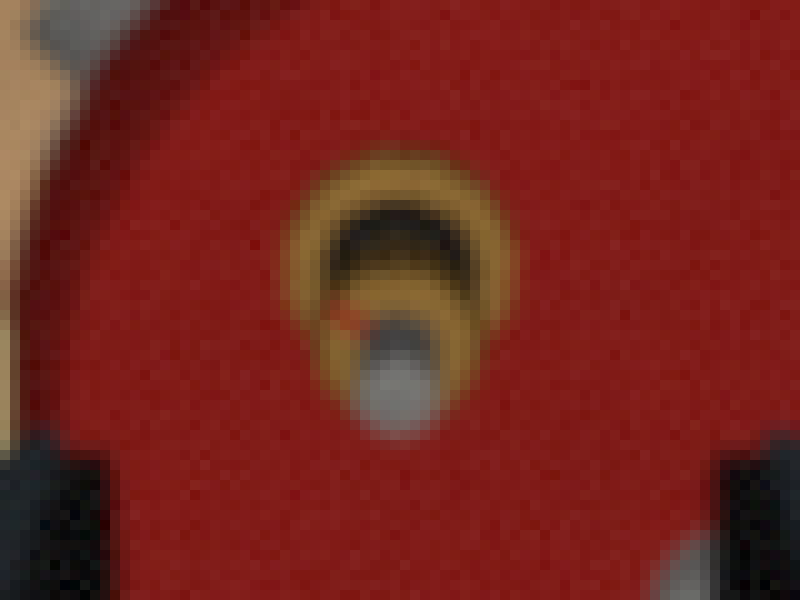

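Run:
```python
from h import *
f=grab_frame("wrist")
print(onz(f,319.6,206,109),"boss")
for z in (120,125,131,136,141,145,150):
  print(z,onz(f,319.2,219,z),onz(f,319.5,214.7,z))
```

```text
[612.33787904 -14.19110025 109.        ] boss
120 [605.19793899  -8.5552546  120.        ] [608.35183512 -11.20701935 120.        ]
125 [606.56312441  -9.58865544 125.        ] [609.65504847 -12.18831469 125.        ]
131 [608.20134692 -10.82873645 131.        ] [611.2189045 -13.3658691 131.       ]
136 [609.56653235 -11.86213729 136.        ] [612.52211786 -14.34716444 136.        ]
141 [610.93171777 -12.89553814 141.        ] [613.82533122 -15.32845978 141.        ]
145 [612.02386611 -13.72225881 145.        ] [614.8679019  -16.11349605 145.        ]
150 [613.38905153 -14.75565965 150.        ] [616.17111526 -17.09479139 150.        ]
```

```bash
python3 -m creep '[[0.6,0,-1,40,0,0,0],[0.6,0,0,20,0,0,0],[0.6,0,0,10,0,0,0],[0.6,0,0,0,0,0,0]]'; python3 -m creep '[[0.6,0,0,8,0,0,0],[0.6,0,0,8,0,0,0],[0.6,0,0,0,0,0,0],[0.6,0,0,0,0,0,0]]';python3 - <<'E'
from h import *
f=grab_frame("wrist");s=state();print(s["ee_pos"],s["force"],s["torque"])
cv2.imwrite("pics/w2.png",cv2.resize(f["frame"][120:320,200:440,::-1],None,fx=3.3,fy=3))
E
```

```text
time_s: 3.65
ee_pos: [612.1, -14.4, 133.7]
ee_rot: [180.0, 0.0, -36.2]
force: [-0.1, 0.6, 1.0]
gripper_width: 36.7
time_s: 4.15
ee_pos: [612.3, -14.4, 118.1]
ee_rot: [-180.0, -0.0, -36.3]
force: [0.8, 0.4, 0.1]
gripper_width: 36.5
[612.42780912 -14.43003232 118.22491921] [-0.51187193 -0.36678023 -0.46999281] [0.06707321 0.00809645 0.03720712]
```

View pics/w2.png

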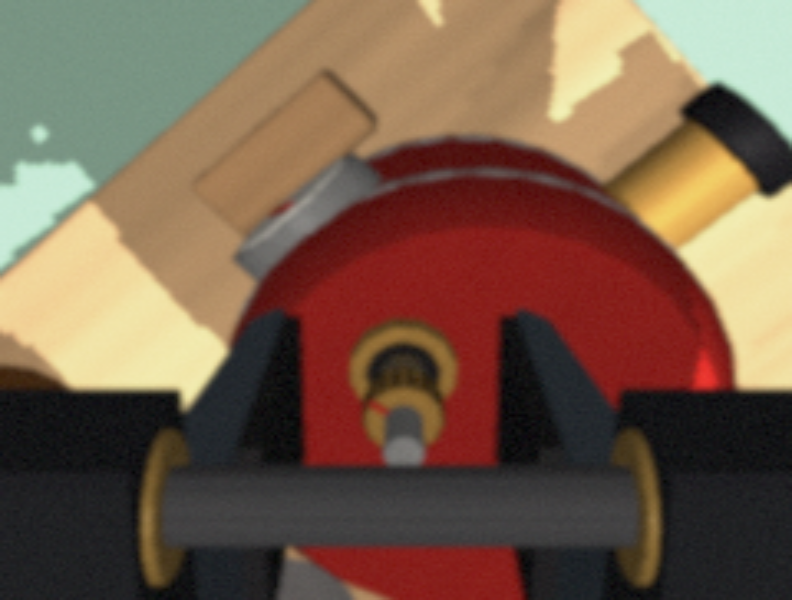

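Run:
```python
from h import *
f=grab_frame("wrist")
# boss top disc: x 349..458 => r=54.5/3.3 px; top row 318/3
r=54.5/3.3
print(onz(f,200+403.5/3.3,120+318/3+r*0.95,109), "pin tip", [onz(f,200+404/3.3,120+452/3,z) for z in (145,147,149)])
print("nut top ctr",[onz(f,200+403/3.3,120+412/3,z) for z in (132,134,136)])
```

```text
[612.79043867 -15.16198902 109.        ] pin tip [array([611.66318392, -14.23364277, 145.        ]), array([612.55304878, -14.87122557, 147.        ]), array([613.44291364, -15.50880836, 149.        ])]
nut top ctr [array([612.94825577, -15.03662364, 132.        ]), array([613.74785177, -15.61103313, 134.        ]), array([614.54744777, -16.18544262, 136.        ])]
```

```bash
python3 -m creep '[[1,0,0,0,0,0,0],[1,0,0,0,0,0,0],[1,0,0,0,0,0,0]]' 14
python3 - <<'E'
from h import *
s=state();print(s["ee_pos"],s["force"],s["torque"],s["gripper_width"])
E
```

```text
time_s: 4.62
ee_pos: [612.1, -14.6, 118.0]
ee_rot: [180.0, -0.0, -36.3]
force: [-0.3, -0.8, 1.5]
gripper_width: 12.8
[612.05586954 -14.59333492 117.97568262] [-0.28988941 -0.77096172  1.50340647] [-0.04769698  0.06749866 -0.00431896] 12.778235735769814
```

Run:
```python
from h import *
f=grab_frame("wrist")
cv2.imwrite("pics/w3.png",cv2.resize(f["frame"][200:300,260:380,::-1],None,fx=6,fy=6))
f=grab_frame("side");cv2.imwrite("pics/s3.png",cv2.resize(f["frame"][150:230,260:380,::-1],None,fx=6,fy=6))
```

```text
(no output)
```

View pics/w3.png

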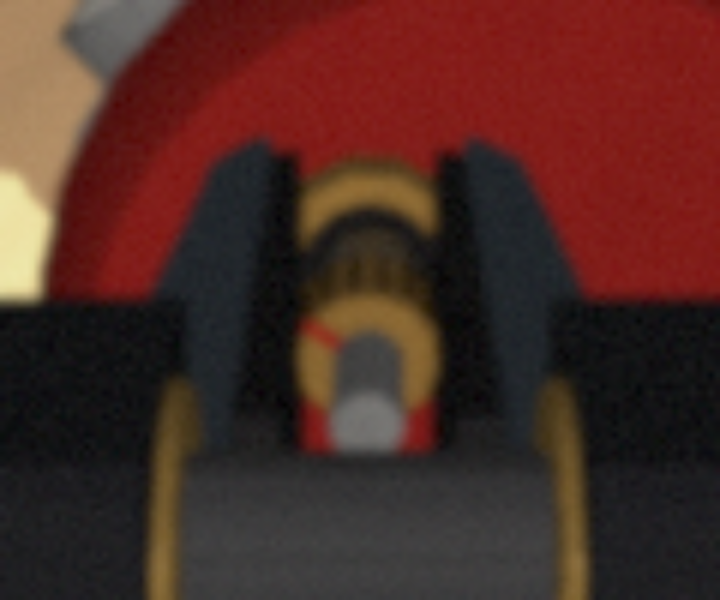

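View pics/s3.png

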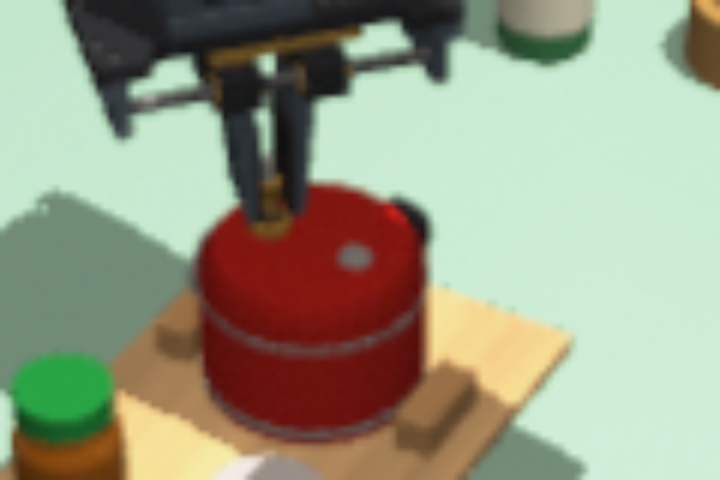

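```bash
python3 -m creep '[[1,0,0,-0.2,0,0,-8],[1,0,0,-0.25,0,0,-10],[1,0,0,-0.25,0,0,-10],[1,0,0,0,0,0,0]]'
python3 - <<'E'
from h import *
s=state();print(s["ee_pos"],s["ee_rot"],s["force"],s["torque"],s["gripper_width"])
f=grab_frame("wrist")
cv2.imwrite("pics/w4.png",cv2.resize(f["frame"][200:300,260:380,::-1],None,fx=6,fy=6))
E
```

```text
time_s: 5.22
ee_pos: [612.2, -14.3, 118.7]
ee_rot: [-180.0, -0.0, -8.4]
force: [0.3, 0.2, 0.9]
gripper_width: 13.0
[612.17841682 -14.3306872  118.70066983] [-1.79999157e+02 -5.44721954e-04 -8.37797877e+00] [0.27504786 0.23620197 0.88941271] [ 0.00044706  0.04024526 -0.02119554] 13.011097059794114
```

View pics/w4.png

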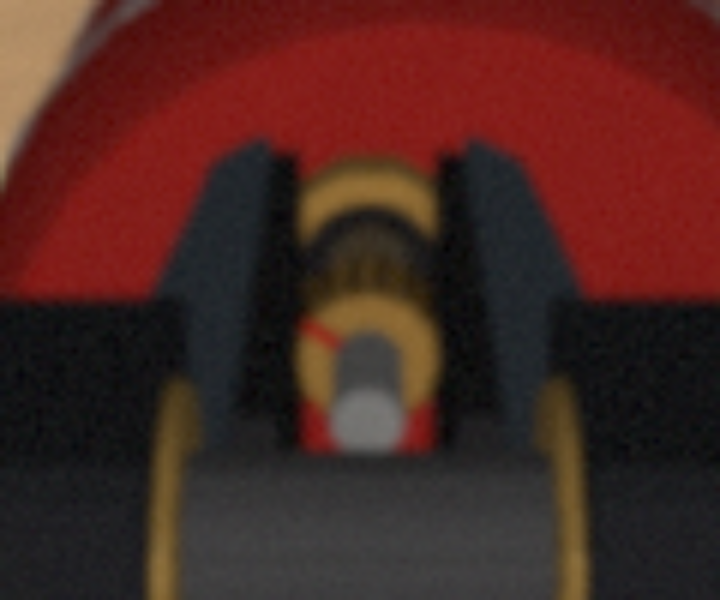

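```bash
python3 -m creep '[[1,0,0,-0.26,0,0,-10],[1,0,0,-0.26,0,0,-10],[1,0,0,-0.26,0,0,-10],[1,0,0,-0.26,0,0,-10],[1,0,0,-0.26,0,0,-10]]'
python3 - <<'E'
from h import *
s=state();print(s["ee_pos"],s["ee_rot"],s["force"],s["torque"],s["gripper_width"])
E
```

```text
time_s: 5.9
ee_pos: [611.9, -13.9, 119.9]
ee_rot: [-179.9, -0.0, 41.9]
force: [-0.9, 2.2, 1.1]
gripper_width: 13.2
[611.93848484 -13.897083   119.92280618] [-1.79940054e+02 -7.62740601e-03  4.18898543e+01] [-0.85289655  2.16455907  1.0581226 ] [ 0.20680171  0.16026975 -0.04139481] 13.175697137471667
```

```bash
python3 -m creep '[[1,0,0,-0.26,0,0,-10],[1,0,0,-0.26,0,0,-10],[1,0,0,-0.26,0,0,-10],[1,0,0,-0.26,0,0,-10],[1,0,0,0,0,0,0]]'
python3 - <<'E'
from h import *
s=state();print(s["ee_pos"],s["ee_rot"],s["force"],s["torque"],s["gripper_width"],s["qpos"])
f=grab_frame("wrist")
cv2.imwrite("pics/w5.png",cv2.resize(f["frame"][200:300,260:380,::-1],None,fx=6,fy=6))
E
```

```text
time_s: 6.52
ee_pos: [611.6, -14.0, 120.9]
ee_rot: [-179.9, -0.0, 81.5]
force: [-1.9, 1.3, 1.8]
gripper_width: 13.1
[611.58672347 -13.95345852 120.86969799] [-1.79914978e+02 -2.67205382e-02  8.15059378e+01] [-1.91741489  1.28978338  1.79421601] [ 0.25178266  0.25764491 -0.0591743 ] 13.139620684749834 [-2.40366533e+00  2.55760543e+01  9.23532444e+01  4.02517091e-02
  6.21524142e+01  6.07154920e+00]
```

View pics/w5.png

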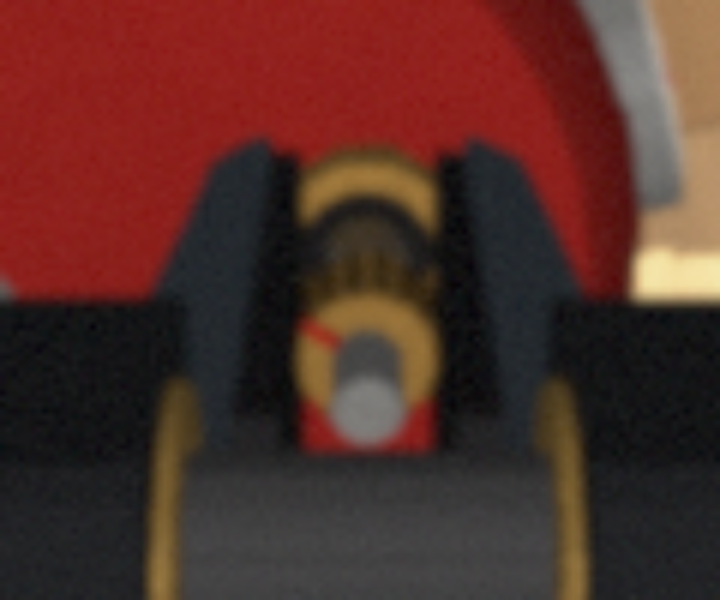

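```bash
python3 -m creep '[[1,0.1,-0.3,-0.26,0,0,-10],[1,0,0,-0.26,0,0,-10],[1,0,0,-0.26,0,0,-10],[1,0,0,-0.26,0,0,-10],[1,0,0,0,0,0,0]]'
python3 - <<'E'
from h import *
s=state();print(s["ee_pos"],s["ee_rot"],s["force"],s["torque"],s["gripper_width"])
E
```

```text
time_s: 7.2
ee_pos: [611.4, -14.2, 121.9]
ee_rot: [-179.9, -0.0, 121.5]
force: [-2.0, 0.2, 1.9]
gripper_width: 13.1
[611.37730816 -14.16284524 121.88249322] [-1.79941421e+02 -3.80374697e-02  1.21464939e+02] [-1.99742713  0.23421501  1.93313562] [ 0.21676026  0.42540041 -0.0242298 ] 13.135093998577021
```

```bash
python3 -m creep '[[1,0,0,-0.26,0,0,-10],[1,0,0,-0.26,0,0,-10],[1,0,0,-0.26,0,0,-10],[1,0,0,0,0,0,0]]'
python3 - <<'E'
from h import *
s=state();print(s["ee_pos"],s["ee_rot"],s["force"],s["torque"],s["gripper_width"],s["qpos"])
f=grab_frame("wrist")
cv2.imwrite("pics/w6.png",cv2.resize(f["frame"][200:300,260:380,::-1],None,fx=6,fy=6))
E
```

```text
time_s: 7.7
ee_pos: [611.4, -14.4, 122.7]
ee_rot: [-180.0, -0.0, 151.4]
force: [-2.1, 0.2, 1.6]
gripper_width: 13.3
[611.41060161 -14.38216407 122.66989747] [-1.79953378e+02 -4.97534063e-02  1.51404904e+02] [-2.11530177  0.17475479  1.56344188] [0.1079962  0.46899254 0.03561633] 13.267397313719698 [-2.41403845e+00  2.54637419e+01  9.22568359e+01 -2.24523682e-02
  6.23446431e+01 -6.38085305e+01]
```

View pics/w6.png

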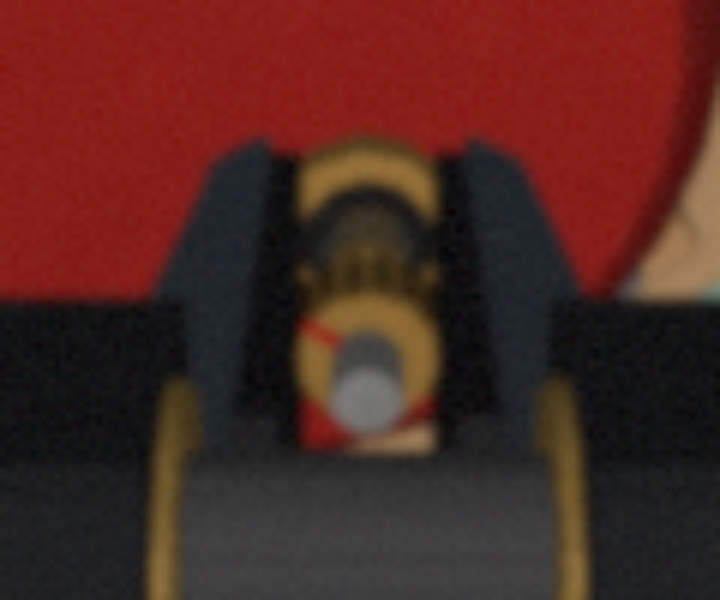

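```bash
python3 -m creep '[[1,0,0.2,-0.26,0,0,-10],[1,0,0,-0.2,0,0,-8],[1,0,0,0,0,0,0]]'
python3 - <<'E'
from h import *
s=state();print(s["ee_pos"],s["ee_rot"],s["force"],s["torque"],s["gripper_width"])
f=grab_frame("wrist")
cv2.imwrite("pics/w7.png",cv2.resize(f["frame"][200:300,260:380,::-1],None,fx=6,fy=6))
E
```

```text
time_s: 8.12
ee_pos: [611.6, -14.3, 123.1]
ee_rot: [-180.0, -0.1, 169.4]
force: [-3.0, -0.3, 1.0]
gripper_width: 12.9
[611.58331629 -14.34598595 123.10329962] [-1.79958193e+02 -5.07472908e-02  1.69442835e+02] [-2.95026457 -0.32299075  0.99586899] [-0.04546136  0.49871978 -0.03371205] 12.939329521845199
```

View pics/w7.png

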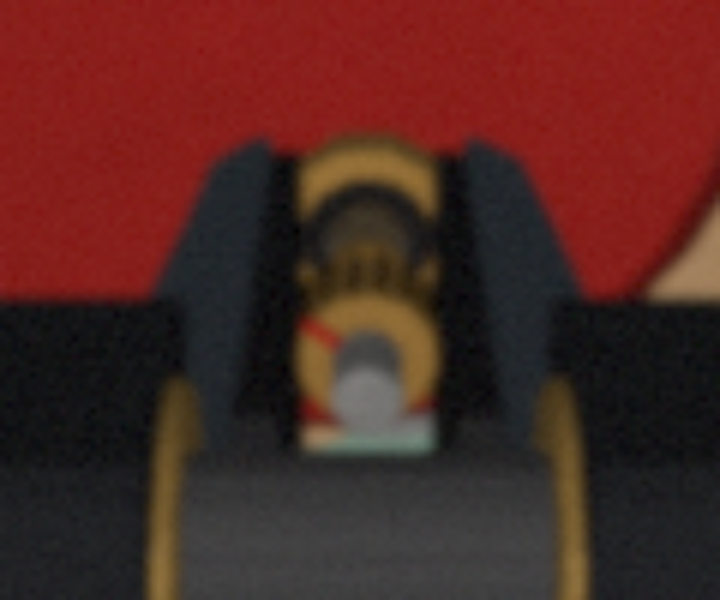

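```bash
python3 -m creep '[[1,0.5,0,-0.15,0,0,-6],[1,0,0,-0.15,0,0,-6],[1,0,0,0,0,0,0],[1,0,0,0,0,0,0]]'
python3 - <<'E'
from h import *
s=state();print(s["ee_pos"],s["ee_rot"],s["force"],s["torque"],s["gripper_width"])
f=grab_frame("wrist")
cv2.imwrite("pics/w8.png",cv2.resize(f["frame"][200:300,260:380,::-1],None,fx=6,fy=6))
E
```

```text
time_s: 8.68
ee_pos: [611.5, -14.3, 123.5]
ee_rot: [-180.0, -0.0, -178.4]
force: [-2.1, -1.3, 0.6]
gripper_width: 13.4
[611.48988562 -14.28463952 123.5239408 ] [-1.79966869e+02 -4.45975920e-03 -1.78442729e+02] [-2.13927483 -1.29134482  0.57177064] [-0.24182222  0.40713756 -0.0620825 ] 13.38301548771459
```

View pics/w8.png

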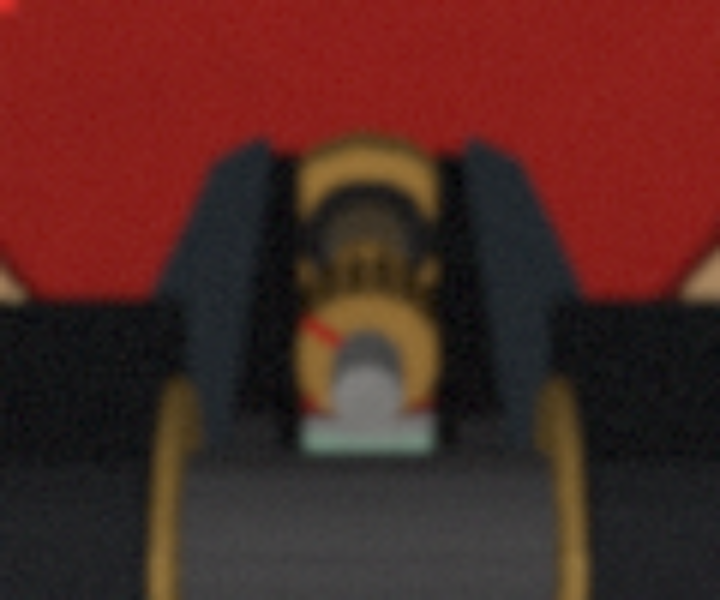

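```bash
python3 -m creep '[[0.75,0,0,0,0,0,0],[0.6,0,0,0,0,0,0],[0.6,0,0,0,0,0,0]]'; python3 -m creep '[[0.6,0,0,-20,0,0,0],[0.6,0,0,-20,0,0,0],[1,0,0,-4,0,0,0],[1,0,0,0,0,0,0],[1,0,0,0,0,0,0]]'
python3 - <<'E'
from h import *
for i in range(3):
  s=state();print(s["ee_pos"],s["force"],s["torque"],s["gripper_width"])
  f=grab_frame("wrist")
cv2.imwrite("pics/w9.png",cv2.resize(f["frame"][180:300,260:380,::-1],None,fx=5,fy=5))
E
```

```text
time_s: 9.1
ee_pos: [612.1, -13.8, 123.7]
ee_rot: [180.0, 0.1, -178.3]
force: [0.1, 0.6, 0.8]
gripper_width: 35.9
time_s: 9.72
ee_pos: [611.0, -13.9, 166.6]
ee_rot: [180.0, -0.1, -178.3]
force: [-0.2, 0.1, -0.2]
gripper_width: 9.3
[610.99799235 -13.9286441  166.56223608] [-0.21410821  0.07028237 -0.21688743] [ 0.03265892 -0.16674913  0.00241651] 9.299510448503005
[611.0480269  -13.95493115 166.5872837 ] [-0.13823004  0.67754243 -0.51120249] [ 0.10599738 -0.19691936 -0.0624403 ] 5.291171008514322
[611.09694993 -13.96816199 166.64930236] [ 0.53105176 -0.4507175   0.38130875] [ 0.08799416 -0.13658608 -0.0212428 ] 1.5294379712213269
```

View pics/w9.png

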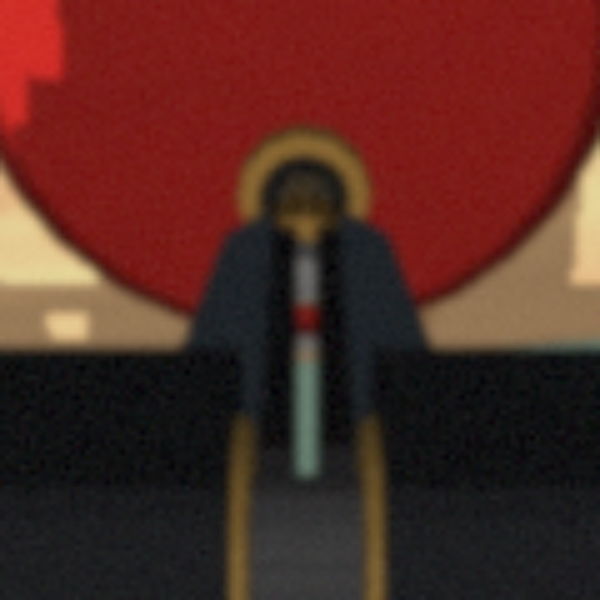

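```bash
python3 -m creep '[[1,0,0,10,0,0,0],[1,0,0,4,0,0,0],[1,0,0,0,0,0,0],[1,0,0,0,0,0,0]]'; for i in 1 ; do python3 -m creep '[[1,0,0,1,0,0,0],[1,0,0,0,0,0,0]]'; done
python3 - <<'E'
from h import *
fs=[]
for i in range(4):
  s=state();fs.append(s["force"]); grab_frame("side")
print(s["ee_pos"],s["gripper_width"],np.mean(fs,0))
f=grab_frame("side");cv2.imwrite("pics/s10.png",cv2.resize(f["frame"][150:230,260:380,::-1],None,fx=6,fy=6))
E
```

```text
time_s: 10.38
ee_pos: [611.7, -14.0, 153.6]
ee_rot: [-180.0, 0.0, -178.3]
force: [1.1, -1.0, -0.2]
gripper_width: 0.5
time_s: 10.62
ee_pos: [611.6, -14.0, 152.6]
ee_rot: [-180.0, 0.0, -178.3]
force: [0.4, 0.3, 1.3]
gripper_width: 0.5
[611.55403446 -13.98124258 152.67052342] 0.3011408854966783 [ 0.32900486 -0.2223642   0.32663638]
```

View pics/s10.png

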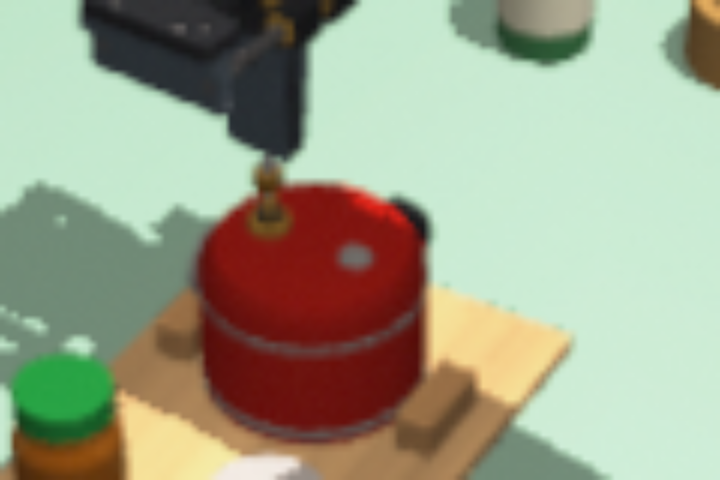

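```bash
cat > fr.py <<'E'
from h import *
fs=[]
for i in range(4):
  s=state();fs.append(s["force"]); grab_frame("side")
print("T",s["time_s"],s["ee_pos"].round(2),np.mean(fs,0).round(2),np.mean(fs,0)[2].round(2))
E
python3 -m creep '[[1,0,0,1,0,0,0],[1,0,0,0,0,0,0]]'>/dev/null; python3 fr.py;python3 -m creep '[[1,0,0,1,0,0,0],[1,0,0,0,0,0,0]]'>/dev/null; python3 fr.py;python3 -m creep '[[1,0,0,1,0,0,0],[1,0,0,0,0,0,0]]'>/dev/null; python3 fr.py;python3 -m creep '[[1,0,0,1,0,0,0],[1,0,0,0,0,0,0]]'>/dev/null; python3 fr.py
```

```text
T 11.275 [611.51 -13.99 151.54] [ 0.04 -0.21  0.21] 0.21
T 11.725 [611.53 -13.98 150.54] [-0.08  0.45  0.56] 0.56
T 12.175 [611.53 -13.98 149.53] [ 0.27 -0.4  -0.06] -0.06
T 12.625 [611.53 -13.97 148.57] [-0.25  0.11  0.03] 0.03
```

```bash
python3 -m creep '[[1,0,0,1,0,0,0],[1,0,0,0,0,0,0]]'>/dev/null; python3 fr.py;python3 -m creep '[[1,0,0,1,0,0,0],[1,0,0,0,0,0,0]]'>/dev/null; python3 fr.py;python3 -m creep '[[1,0,0,1,0,0,0],[1,0,0,0,0,0,0]]'>/dev/null; python3 fr.py
```

```text
T 13.075 [611.52 -13.95 147.54] [-0.17 -0.09 -0.17] -0.17
T 13.525 [611.52 -14.02 146.56] [ 0.18 -0.04 -0.01] -0.01
T 13.975 [611.52 -13.95 145.55] [ 0.23 -0.03 -0.29] -0.29
```

```bash
python3 -m creep '[[1,0,0,1,0,0,0],[1,0,0,0,0,0,0]]'>/dev/null; python3 fr.py
python3 - <<'E'
from h import *
f=grab_frame("side");cv2.imwrite("pics/s11.png",cv2.resize(f["frame"][165:205,280:330,::-1],None,fx=14,fy=14,interpolation=cv2.INTER_CUBIC))
f=grab_frame("wrist");cv2.imwrite("pics/w11.png",cv2.resize(f["frame"][180:300,260:380,::-1],None,fx=5,fy=5))
E
```

```text
T 14.425 [611.69 -13.96 144.84] [-0.04  0.14  1.99] 1.99
```

View pics/s11.png

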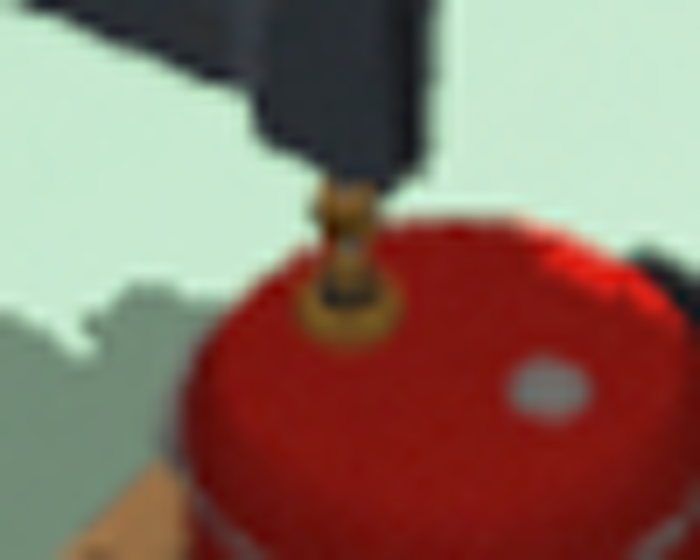

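View pics/w11.png

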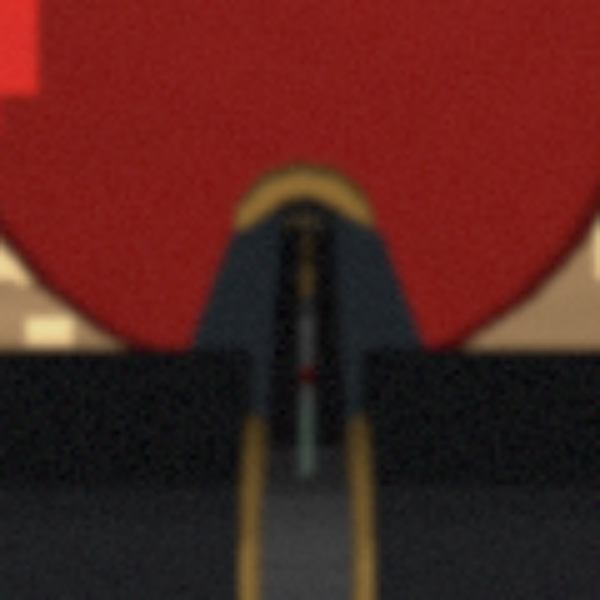

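```bash
python3 -m creep '[[1,0,0,1,0,0,0],[1,0,0,0,0,0,0]]'>/dev/null; python3 fr.py;python3 -m creep '[[1,0,0,1,0,0,0],[1,0,0,0,0,0,0]]'>/dev/null; python3 fr.py;python3 -m creep '[[1,0,0,1,0,0,0],[1,0,0,0,0,0,0]]'>/dev/null; python3 fr.py
```

```text
T 14.975 [611.62 -14.   143.67] [-0.12 -0.26  2.86] 2.86
T 15.425 [611.6  -13.98 142.68] [-0.48  0.29  3.56] 3.56
T 15.875 [611.59 -13.98 141.63] [0.23 0.3  4.01] 4.01
```

```bash
python3 -m creep '[[1,0,0,1,0,0,0],[1,0,0,0,0,0,0]]'>/dev/null; python3 fr.py;python3 -m creep '[[1,0,0,1,0,0,0],[1,0,0,0,0,0,0]]'>/dev/null; python3 fr.py;python3 -m creep '[[1,0,0,0.6,0,0,0],[1,0,0,0,0,0,0]]'>/dev/null; python3 fr.py
```

```text
T 16.325 [611.59 -13.98 140.66] [-0.25  0.43  5.07] 5.07
T 16.775 [611.64 -14.   139.74] [ 0.09 -0.11  5.62] 5.62
T 17.225 [611.65 -13.98 139.23] [0.15 0.19 5.71] 5.71
```

```bash
python3 -m creep '[[1,0,0,0.6,0,0,0],[1,0,0,0,0,0,0]]'>/dev/null; python3 fr.py;python3 -m creep '[[1,0,0,0.5,0,0,0],[1,0,0,0,0,0,0]]'>/dev/null; python3 fr.py
```

```text
T 17.675 [611.71 -13.98 138.74] [0.44 0.03 6.02] 6.02
T 18.125 [611.75 -14.   138.29] [-0.45 -0.09  6.9 ] 6.9
```

```bash
python3 -m creep '[[1,0,0,0.5,0,0,0],[1,0,0,0,0,0,0]]'>/dev/null; python3 fr.py;python3 -m creep '[[1,0,0,0.5,0,0,0],[1,0,0,0,0,0,0]]'>/dev/null; python3 fr.py
```

```text
T 18.575 [611.77 -13.98 137.87] [-0.16 -0.19  6.75] 6.75
T 19.025 [611.83 -13.98 137.54] [-0.19 -0.38  7.08] 7.08
```

```bash
python3 -m creep '[[1,0,0,0.5,0,0,0],[1,0,0,0,0,0,0]]'>/dev/null; python3 fr.py;python3 -m creep '[[1,0,0,0.5,0,0,0],[1,0,0,0,0,0,0]]'>/dev/null; python3 fr.py
```

```text
T 19.475 [611.94 -14.01 137.29] [-0.59  0.41  8.28] 8.28
T 19.925 [612.07 -14.01 137.06] [-0.8  -0.23  9.56] 9.56
```

```bash
python3 -m creep '[[1,0,0,0,0,0,0],[1,0,0,0,0,0,0],[1,0,0,0,0,0,0],[1,0,0,0,0,0,0],[1,0,0,0,0,0,0]]';python3 -m creep '[[1,0,0,0,0,0,0],[1,0,0,0,0,0,0],[1,0,0,0,0,0,0],[1,0,0,0,0,0,0],[1,0,0,0,0,0,0]]'; python3 fr.py
python3 - <<'E'
from h import *
f=grab_frame("side");cv2.imwrite("pics/s12.png",cv2.resize(f["frame"][165:205,280:330,::-1],None,fx=14,fy=14,interpolation=cv2.INTER_CUBIC))
E
```

```text
time_s: 20.6
ee_pos: [612.1, -14.0, 137.1]
ee_rot: [-180.0, 0.1, -178.3]
force: [-0.3, 0.1, 8.8]
gripper_width: 0.8
time_s: 21.22
ee_pos: [612.0, -14.0, 137.0]
ee_rot: [-180.0, 0.1, -178.3]
force: [-0.6, 0.5, 10.0]
gripper_width: 0.6
T 21.375 [612.06 -14.03 137.05] [-0.53  0.13  9.35] 9.35
```

View pics/s12.png

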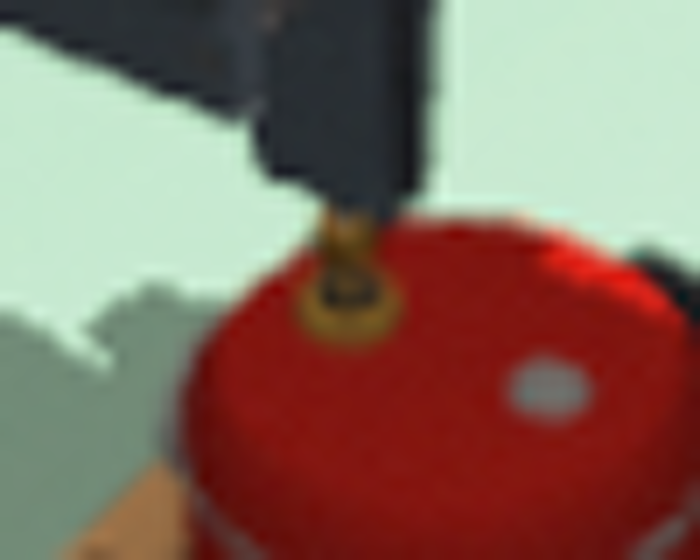

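```bash
python3 -m creep '[[1,0,0,-3,0,0,0],[1,0,0,-5,0,0,0],[1,0,0,-20,0,0,0],[1,0,0,-40,0,0,0],[1,0,0,-50,0,0,0]]'; python3 -m creep '[[1,0,0,0,0,0,0],[1,0,0,0,0,0,0],[1,0,0,0,0,0,0]]'; python3 fr.py
python3 - <<'E'
from h import *
f=grab_frame("wrist");cv2.imwrite("pics/w13.png",cv2.resize(f["frame"][150:250,260:380,::-1],None,fx=6,fy=6))
f=grab_frame("side");cv2.imwrite("pics/s13.png",f["frame"][:,:,::-1]); cv2.imwrite("pics/s13z.png",cv2.resize(f["frame"][165:205,280:330,::-1],None,fx=14,fy=14,interpolation=cv2.INTER_CUBIC))
E
```

```text
time_s: 22.1
ee_pos: [610.2, -13.9, 252.7]
ee_rot: [180.0, -0.3, -178.3]
force: [0.2, -0.0, 0.6]
gripper_width: 0.4
time_s: 22.48
ee_pos: [610.5, -13.9, 251.7]
ee_rot: [180.0, -0.2, -178.3]
force: [-0.9, -0.5, 0.1]
gripper_width: 0.6
T 22.625 [611.03 -13.95 252.55] [-0.67 -0.43  0.49] 0.49
```

View pics/w13.png

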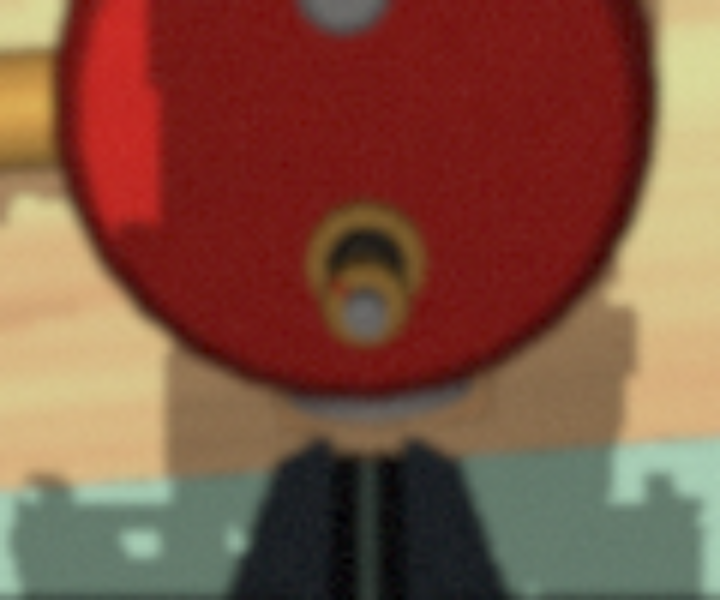

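View pics/s13.png

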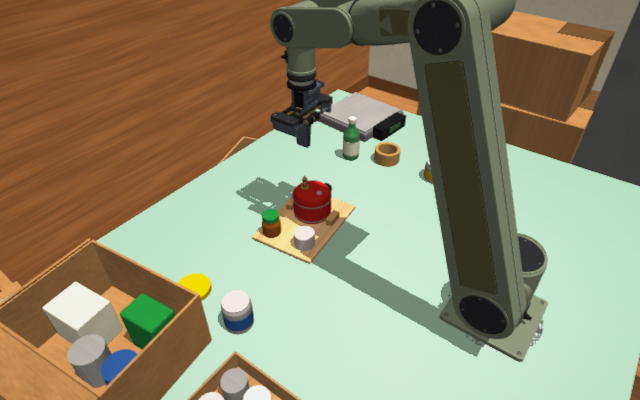

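View pics/s13z.png

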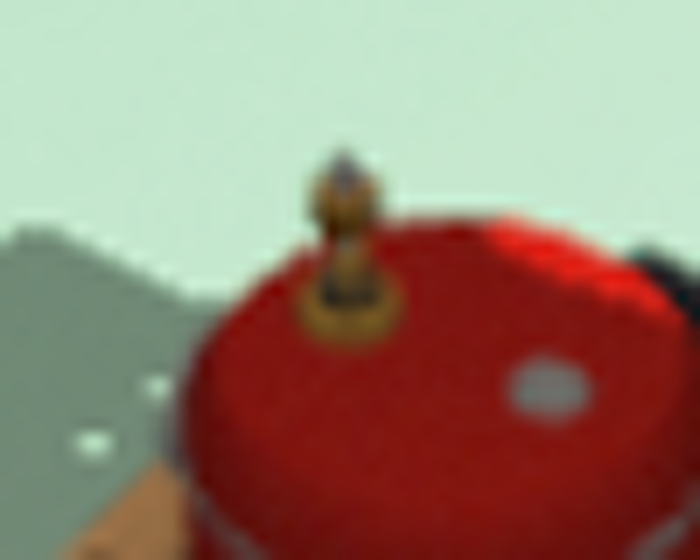

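Nut is up (pin below it visible at crop (347,245)), the pin has sprung back, the stem is straight, and the other goods sit at their starting pixels. The fingers are clear of everything.

```bash
python3 -c "
from workcell import job_done
print(job_done())"
```

```text
the job is handed in; nothing more can be done
None
```

The job is handed in: the nut is unscrewed, the pin was pressed to its stop, held and released, and the robot stands clear. The hand-in gave no verdict.

- **Nut:** I turned it about 218° (3.8 rad) anticlockwise in one grip at 14 N, rising about 5.5 mm with the thread. Its red mark never moved against the fingers, so it did not slip. I stopped there without feeling the hard stop at 4.0 rad; the judged limit is 3.4 rad. Side force stayed at about 3 N or less.
- **Pin:** with closed fingers I met the tip at about z = 145 mm, some 2 mm lower than the camera estimate. The force rose steadily from about 2 N to 7 N, then climbed sharply at the bottom stop. I held it there for about 1.4 s at 9–10 N, then lifted 115 mm clear.
- **Last pictures:** the nut is up with the pin showing above and below it, the stem looks straight, and the mark is still on the nut. The goods in view look unmoved, judged by eye only. The meat can was partly hidden behind the arm. Tool force reads about zero and the clock stood at about 23 s.

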